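Hold a bayonet lamp cap half-way to its lock for an interlock check

ROBOT

A 6-joint arm with a two-finger parallel gripper is mounted at the origin on the work surface. World frame = base frame: x ahead of the robot, y to its left, z up, the work surface at z = 0. Lengths are in mm, angles in degrees, forces in N, time in s.
With the tool pointing down it reaches from about 300 to 850 mm from the base axis. Payload 4.2 kg.
Tool frame: the origin (TCP) lies between the finger pads; the fingertips stand 19 mm ahead of it and the grasp point (between the pads) is the TCP (env.tips_ahead is the distance from the TCP to the fingertips, in mm); z points along the fingers, y is the direction in which the jaws open and shut (so a half turn about z gives the same grasp; the last joint's range is limited). The gripper opens to 91 mm and grips with 3 to 60 N. Pads are 32 mm wide; open, the fingers measure 118 mm over their backs; the gripper's body (76 mm by 178 mm) begins 60 mm behind the grasp point.
Start: joints at [-64.859, 18.312, 89.639, -0, 72.044, -1.146], TCP at [254.656, -515.549, 232.976] pointing down, gripper open.
Joint ranges: [-177.97, 177.97], [-48.28, 115.42], [12.27, 149.76], [-77.06, 257.06], [2.81, 150.46], [-146.56, 146.56]. Speed limits (degrees/s): [147.25, 147.25, 180, 180, 180, 180].

INTERFACE

Orientations are given as [roll, pitch, yaw] about the fixed x, y, z axes, in that order (R = Rz(yaw) Ry(pitch) Rx(roll)).
In Python, from workcell import telemetry, viewer, job_done, env gives the robot as it stands. The module is installed in compiled form; this text tells all that it offers.
- The arm moves only by the shell command python3 -m jog 'ROWS' [FORCE]. ROWS is JSON, a list of rows, each a list of 3 entries, a list of its own where there are three numbers: the shift along the tool's x, y, z in cm, then the turn about the tool's z in degrees, then the opening, from 0 (shut) to 1 (fully open). A call has 1 to 10 rows; each row shifts and turns the pose as measured when the row begins, along the tool's axes as they then stand; what a row does not reach is not made up. A row lasts 1/8 s, in which the tool goes at most 62.5 mm and 10.7 degrees, less where a joint would pass 70% of its speed; a pose out of reach is approached as far as the arm can. A call is refused whole if a number of a shift passes 6.25 or a number of a turn 10.7, either way. A call with a gripper value outside its range is refused whole. The fingers move at their own pace and stop on an object; FORCE is the grip in N (left out, the last holds). Time passes only in rows, so rows that do not move let the fingers close. It gives the time, the measured TCP pose, the force and the opening at its end, in the units of the state.
- telemetry.state(): the state, without advancing time (a new reading comes with each control period).
- viewer.grab_frame(name): name is "scene" or "top"; returns a dict with "color" (400x640x3 uint8, red, green, blue), "K" (3x3 intrinsics, pixels), "rvec" (rotation vector, rad) and "tvec" (3), from world to camera coordinates, as OpenCV has them. Camera axes: x right, y down, z forward; pixel columns grow to the right and rows downward; lengths in mm; the calibration is good to about 2 mm. A picture is of the moment at which its call begins. There is no depth.
- job_done(): hands the job in, once; it reports no verdict.
The state is a dict: "time_s": time; "qpos": joint angles; "qvel": joint speeds; "effort": joint torques, N m; "ee_pos": TCP position; "ee_rot": TCP orientation; "force": force on the tool from outside, world axes, zero at the start; "torque": the same for the moment, N m; "gripper_width": finger opening in mm.
Only numpy, scipy, OpenCV 4.12 (cv2) and the standard library are available. Lean on these libraries where they do the work, as an engineer would, in place of code of your own. Each camera call takes 0.05 s, during which the arm holds its last target. There are 200 camera calls.

TASK

The interlock of this lamp test head is to be checked with its cap not yet locked. Lift the loose dust cover off the head's port and lay it flat on the bench, knob up, then put the lamp cap into the port, its two lugs through the two notches, right down, and turn it clockwise (seen from above) half of the way to the lock, that is one eighth of a turn, without ever letting it reach the lock click. Finish while still gripping the cap there, fully down and still; leave the reel, the meter and the screwdriver where they are.

Things in the scene. Friction and masses are not known exactly. Their poses are not given: they have to be found in the camera images.
- head: Lamp test head: fixed grey case 140 x 140 x 60 mm high, bare metal 100 x 100 mm top plate with the port in its middle. Place and yaw vary; origin at the centre of its underside, axes as port. Bayonet: a cap put in through the notches turns only clockwise (from above), almost freely; sprung balls resist from about 62 deg, lock stop at about 90 deg; half-way is 45 deg.
- port (a point): Centre of the port at the plate's upper face, z up. Hole of 55 mm diameter through the 8 mm plate, with two opposite notches 15 mm wide reaching 36 mm from the centre along this point's +x and -x. Cavity below, 30 mm deep from the upper face. The cap is held down by its weight alone; once turned, its lugs are under the plate with 3 mm of vertical play.
- cap_center (a point): Lamp cap, loose, 56 mm tall, 0.1-0.2 kg, upright on the bench; point on its axis half-way up. From below: metal plug dia. 48, 18 tall, two lugs at its foot (8 wide, 7 tall, out to 32 from the axis along +x and -x); metal flange dia. 68, 6 thick; black grip bar 44 long along x, as the lugs, 12 wide, 32 tall. Fully down: flange on plate, point 10 mm above port. A half turn makes no difference.
- cover_center (a point): Dust cover, loose, grey plastic, 42 mm tall, 0.08 kg, on the port at the start; point on its axis half-way up. From below: lip dia. 48, 6 tall (sits in the hole); disc dia. 80, 6 thick; round knob dia. 20, 30 tall. z up. On the port this point is 15 mm above port; flat on the bench it is 21 mm above the bench (z = 0).
- reel: White plastic reel lying flat, loose, outside diameter 100 mm, 28 mm tall, 40 mm hole; origin at the centre of its underside. Bystander.
- meter: Black hand-held meter lying on its back, loose, 80 x 150 mm (x, y), 42 mm tall at its dial; origin at the centre of its underside, beyond the test head. Bystander.
- driver: Screwdriver, 180 mm long, loose, lying on the bench beyond the test head; its own x runs along its length. Bystander.
Things that resemble listed ones, but are neither listed nor needed, are in the scene too. What is shaped like the part that bears cap_center but purple is not meant.

How it is judged:
By the outcome, as a careful person would: the job done as asked, in the order asked, and still so for the second after the job is handed in, while the arm keeps its last pose, push and grip.
It also fails if it takes over 67 s, if anything falls off the work surface, if the arm or the gripper's body presses on something with over 40 N, if the wrist force passes 120 N, or if a joint passes its speed limit or range.

## Working session

There is one attempt and no reset: what is moved stays moved. The work goes in short steps, Python scripts to look and compute and a shell command to move; the robot and the scene stay as the last step left them, time stands still between calls to the robot, and variables do not carry over. Pictures are saved under pics/ and viewed, about 8 in all and at most 12, crops included, and the job is handed in when it is done.

```bash
mkdir -p pics; cat > h.py <<'E'
import numpy as np, cv2
from workcell import telemetry, viewer, env
def grab(n):
    f=viewer.grab_frame(n); f['bgr']=cv2.cvtColor(f['color'],cv2.COLOR_RGB2BGR); return f
def ray(f,uv,z):
    R=cv2.Rodrigues(np.array(f['rvec'],float))[0]; t=np.array(f['tvec'],float).ravel()
    d=R.T@np.linalg.inv(f['K'])@np.array([uv[0],uv[1],1.]); c=-R.T@t
    return c+d*(z-c[2])/d[2]
def proj(f,p):
    return cv2.projectPoints(np.array(p,float).reshape(-1,3),np.array(f['rvec'],float),np.array(f['tvec'],float),np.array(f['K'],float),None)[0].reshape(-1,2)
E
python3 - <<'E'
from h import *
for n in('top','scene'):
    f=grab(n); cv2.imwrite(f'pics/{n}0.png',f['bgr'])
    R=cv2.Rodrigues(np.array(f['rvec'],float))[0]; print(n,f['K'],-R.T@np.array(f['tvec']).ravel(),R)
print(telemetry.state())
E
```

```text
top [[441.66010914   0.         312.95490266]
 [  0.         441.66010914 197.78224321]
 [  0.           0.           1.        ]] [ 443.42773111  -25.90707688 1243.64963978] [[-0.00569617 -0.99976741 -0.02080098]
 [-0.99627079  0.00746468 -0.08595803]
 [ 0.08609331  0.02023378 -0.99608159]]
scene [[501.30385065   0.         312.08381598]
 [  0.         501.30385065 202.02959905]
 [  0.           0.           1.        ]] [1273.57336459  475.34602478  671.05025425] [[-0.58781386  0.80886297  0.01468236]
 [ 0.45450806  0.34520345 -0.82113154]
 [-0.66925129 -0.47599925 -0.57055011]]
{'time_s': 0.1, 'qpos': array([-6.48596316e+01,  1.83489192e+01,  8.96976194e+01, -1.25393967e-03,
        7.20439736e+01, -1.14792329e+00]), 'qvel': array([ 0.04932996, -0.03914876, -0.17384371, -0.02836156, -0.0559104 ,
        0.04492421]), 'effort': array([-9.46790806e-06, -4.13333094e+01, -2.32509863e+01,  7.29010091e-02,
        4.21108666e-02, -6.92245476e-05]), 'ee_pos': array([ 254.46486385, -515.17580934,  232.20706686]), 'ee_rot': array([-1.79909482e+02, -6.21282054e-04,  2.62886787e+01]), 'force': array([-0.50861105,  0.83060843,  1.05556998]), 'torque': array([0.00212827, 0.01150559, 0.00227403]), 'gripper_width': 90.91161455900566}
```

View pics/top0.png

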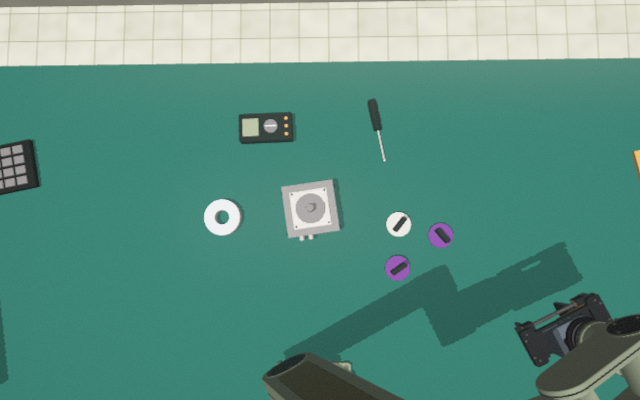

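View pics/scene0.png

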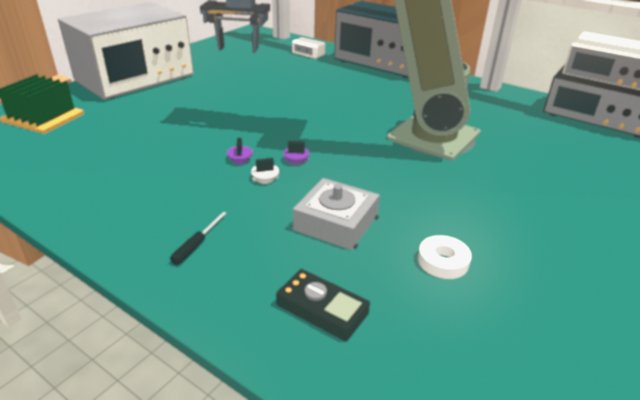

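Cap candidates in the top view are the white/metal part (399,224), the purple one (441,236) and the purple one (398,268). The reel (222,217) is round and white but has no bar. I choose (399,224) because the purple ones are excluded. The cover's knob is at about (311,207). Next I measure, with one close crop.

```bash
python3 - <<'E'
from h import *
f=grab('top'); g=f['bgr']; hsv=cv2.cvtColor(g,cv2.COLOR_BGR2HSV)
cv2.imwrite('pics/crop1.png',cv2.resize(g[170:290,270:470],None,fx=4,fy=4,interpolation=cv2.INTER_CUBIC))
def big(m,x0,y0,x1,y1):
    mm=np.zeros_like(m); mm[y0:y1,x0:x1]=m[y0:y1,x0:x1]
    c=max(cv2.findContours(mm,cv2.RETR_EXTERNAL,cv2.CHAIN_APPROX_NONE)[0],key=cv2.contourArea); return c
# cap flange (white) and bar (dark)
white=((hsv[...,1]<70)&(hsv[...,2]>150)).astype(np.uint8)*255
c=big(white,375,200,425,250); e=cv2.fitEllipse(cv2.convexHull(c)); print('flange',e,ray(f,e[0],24))
dark=(hsv[...,2]<70).astype(np.uint8)*255
c=big(dark,382,208,416,242); r=cv2.minAreaRect(c); b=cv2.boxPoints(r); print('bar',r)
w=[ray(f,p,56)[:2] for p in b]; print(np.round(w,1),'mean',np.mean(w,0)); 
for i in range(2):
    d=w[i+1]-w[i]; print(np.linalg.norm(d),np.degrees(np.arctan2(d[1],d[0])))
# head plate
c=big(white,275,175,345,245); r=cv2.minAreaRect(c); b=cv2.boxPoints(r); w=[ray(f,p,60)[:2] for p in b]
print('plate',np.round(w,1),np.mean(w,0))
for i in range(2):
    d=w[i+1]-w[i]; print(np.linalg.norm(d),np.degrees(np.arctan2(d[1],d[0])))
cs=big(((hsv[...,1]<60)).astype(np.uint8)*255,275,170,350,250); r=cv2.minAreaRect(cs); b=cv2.boxPoints(r); w=[ray(f,p,60)[:2] for p in b]
print('case',np.round(w,1),np.mean(w,0))
for i in range(2):
    d=w[i+1]-w[i]; print(np.linalg.norm(d),np.degrees(np.arctan2(d[1],d[0])))
# cover disc
m=(((hsv[...,1]<60)&(hsv[...,2]<165)).astype(np.uint8)*255)
c=big(m,293,190,330,226); e=cv2.fitEllipse(cv2.convexHull(c)); print('disc',e,ray(f,e[0],66))
print(hsv[207,300],hsv[190,300],hsv[195,287])
E
```

```text
flange ((398.2400207519531, 223.99082946777344), (25.01750373840332, 25.288204193115234), 119.3846206665039) [ 474.82122934 -235.06236323   24.        ]
bar ((398.50006103515625, 223.50003051757812), (1.4142134189605713, 5.656853675842285), 45.0)
[[ 471.3 -223.5]
 [ 482.  -234.4]
 [ 479.3 -237.1]
 [ 468.7 -226.2]] mean [ 475.30601961 -230.29840814]
15.218791420506902 -45.74014969743056
3.7449303971090715 -135.9227303115303
plate [[577.6  86.5]
 [596.6 -53.5]
 [445.5 -73.5]
 [426.6  64.9]] [511.60004674   6.11907572]
141.26892205312467 -82.2868245150255
152.36662941727138 -172.47190979053988
case [[577.5  87.6]
 [597.4 -54.3]
 [446.2 -75. ]
 [426.3  65.2]] [511.82652358   5.84554983]
143.22785789531903 -81.9879921773254
152.68188558215235 -172.1810333186583
disc ((311.1914367675781, 206.71511840820312), (9.399269104003906, 11.46963119506836), 48.421730041503906) [521.28852591   2.86517134  66.        ]
[ 15   6 175] [ 20   8 182] [  8   6 183]
```

View pics/crop1.png

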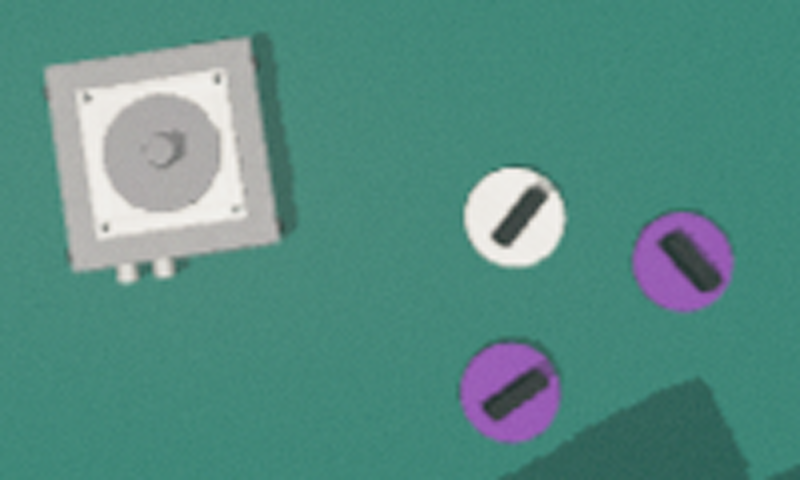

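The crop shows a white flange with a dark bar at crop (515,217), two purple lookalikes, and the head's white plate with a grey disc and knob at (162,150). The masks were too loose, so I tighten them.

```bash
cat >> h.py <<'E'
def big(m,x0,y0,x1,y1):
    mm=np.zeros(m.shape,np.uint8); mm[y0:y1,x0:x1]=m[y0:y1,x0:x1]*255
    return max(cv2.findContours(mm,cv2.RETR_EXTERNAL,cv2.CHAIN_APPROX_NONE)[0],key=cv2.contourArea)
def rect(f,c,z,n):
    b=cv2.boxPoints(cv2.minAreaRect(c)); w=np.array([ray(f,p,z)[:2] for p in b]); 
    print(n,np.round(w.mean(0),1),[(round(float(np.linalg.norm(d)),1),round(float(np.degrees(np.arctan2(d[1],d[0]))),1)) for d in (w[1]-w[0],w[2]-w[1])])
E
python3 - <<'E'
from h import *
for n in('top',):
    f=grab(n); g=cv2.resize(f['bgr'],None,fx=4,fy=4,interpolation=cv2.INTER_CUBIC); f['K']=np.diag([4,4,1.])@f['K']; f['K'][:2,2]+=1.5
    hsv=cv2.cvtColor(g,cv2.COLOR_BGR2HSV); S,V=hsv[...,1].astype(int),hsv[...,2].astype(int)
    rect(f,big((S<40)&(V>205),1080,680,1400,980),60,'plate')
    rect(f,big((S<60)&(V>120),1100,680,1400,945),60,'case')
    c=big((S<40)&(V<205)&(V>140),1180,760,1320,900); e=cv2.minEnclosingCircle(c); print('disc',e,ray(f,e[0],66))
    c=big((S<60)&(V>170),1500,800,1700,1000); e=cv2.fitEllipse(cv2.convexHull(c)); print('flange',e,ray(f,e[0],24))
    c=big((V<90),1550,830,1640,960); rect(f,c,56,'bar')
    m=cv2.minAreaRect(c);print(m)
E
```

```text
plate [518.2   7. ] [(103.0, -82.2), (102.7, -172.3)]
case [516.3   6.5] [(144.1, -82.0), (144.8, -172.2)]
disc ((1242.302978515625, 832.8928833007812), 61.14448928833008) [518.27368163   5.52927036  66.        ]
flange ((1594.3385009765625, 897.6001586914062), (99.38565826416016, 101.45332336425781), 124.02960968017578) [ 474.72790946 -234.97709061   24.        ]
bar [ 474.8 -232.7] [(43.9, -38.7), (11.8, -128.7)]
((1599.10009765625, 896.3001098632812), (17.89198112487793, 65.25311279296875), 37.87498474121094)
```

```bash
cat > go.py <<'E'
import sys
from h import *
s=telemetry.state(); x,y,z,yaw=map(float,sys.argv[1:5]); p=s['ee_pos']; r=s['ee_rot']
a=np.radians(r[2]); d=np.array([x,y,z])-p
print('t',round(s['time_s'],2),'p',p.round(1),'rot',r.round(1),'F',s['force'].round(1),'T',s['torque'].round(2),'w',round(s['gripper_width'],1),'q6',s['qpos'][5].round(1))
print('cm tool:',np.round([(d[0]*np.cos(a)+d[1]*np.sin(a))/10,(d[0]*np.sin(a)-d[1]*np.cos(a))/10,-d[2]/10],2),'turn',round((r[2]-yaw+180)%360-180,1))
E
python3 go.py 518.3 6.0 150 26.3
```

```text
t 0.2 p [ 254.5 -515.3  232.5] rot [-179.9    0.    26.3] F [-0.3  0.2 -0. ] T [ 0.05  0.01 -0.04] w 91.0 q6 -1.1
cm tool: [ 46.74 -35.06   8.25] turn -0.0
```

```bash
python3 -m jog '[[[4.7,-3.5,0.8],0,1],[[4.7,-3.5,0.8],0,1],[[4.7,-3.5,0.8],0,1],[[4.7,-3.5,0.8],0,1],[[4.7,-3.5,0.8],0,1],[[4.7,-3.5,0.8],0,1],[[4.7,-3.5,0.8],0,1],[[4.7,-3.5,0.8],0,1]]'; python3 go.py 518.3 6 150 26.3
```

```text
time_s: 1.2
ee_pos: [474.2, -90.3, 166.3]
ee_rot: [179.8, -0.1, 25.8]
force: [0.2, -0.6, 0.9]
gripper_width: 91.4
t 1.2 p [474.2 -90.3 166.3] rot [ 1.798e+02 -1.000e-01  2.580e+01] F [ 0.2 -0.6  0.9] T [-0.09 -0.04 -0.09] w 91.4 q6 52.2
cm tool: [ 8.16 -6.75  1.63] turn -0.5
```

```bash
python3 -m jog '[[[4.2,-3.4,0.8],0,1],[[4.0,-3.3,0.8],0,1],[[0,0,0],0,1],[[0,0,0],0,1]]'; python3 go.py 518.3 6 90 26.3
python3 - <<'E'
from h import *
a=grab('top')['bgr'][150:270,240:400]; b=grab('scene')['bgr'][120:270,240:440]
cv2.imwrite('pics/c2.png',np.hstack([cv2.resize(a,(600,450)),]) ); cv2.imwrite('pics/c3.png',cv2.resize(b,(760,570),interpolation=cv2.INTER_CUBIC))
E
```

```text
time_s: 1.7
ee_pos: [520.7, 12.2, 148.7]
ee_rot: [179.8, -0.1, 26.1]
force: [0.8, -0.6, 0.3]
gripper_width: 91.4
t 1.7 p [520.7  12.2 148.7] rot [ 1.798e+02 -1.000e-01  2.610e+01] F [ 0.8 -0.6  0.3] T [-0.03 -0.03  0.05] w 91.4 q6 64.1
cm tool: [-0.49  0.46  5.87] turn -0.2
```

View pics/c3.png

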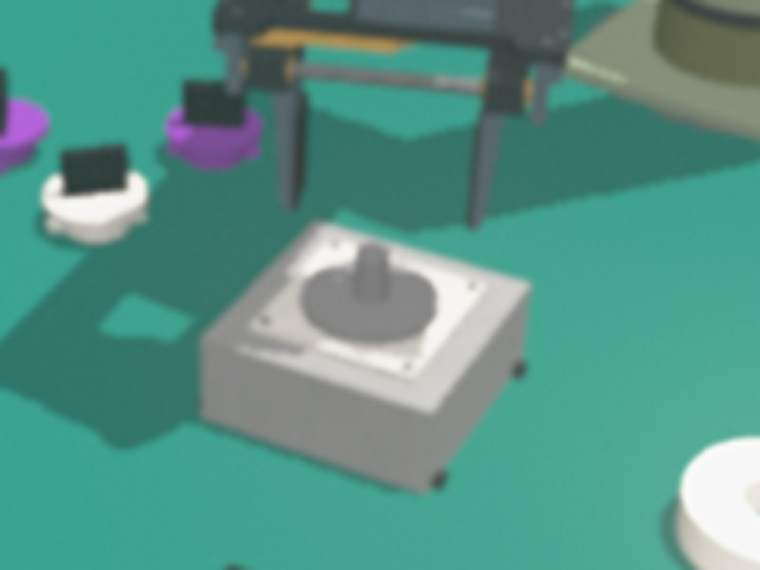

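The view shows the open jaws above the knob (crop 372,270), and the cap still on the bench at left. I go down and grip.

```bash
python3 -m jog '[[[-0.5,0.5,2],0,1],[[0,0,2],0,1],[[0,0,1.8],0,1],[[0,0,0],0,1],[[0,0,0],0,0]]' 20; python3 go.py 518.3 6 90 26.3
```

```text
time_s: 2.42
ee_pos: [518.0, -1.8, 92.3]
ee_rot: [179.7, -0.3, 25.5]
force: [-0.6, 0.3, -1.1]
gripper_width: 83.9
t 2.42 p [518.   -1.8  92.3] rot [179.7  -0.3  25.5] F [-0.6  0.3 -1.1] T [-0.06  0.04  0.01] w 83.9 q6 63.3
cm tool: [ 0.36 -0.69  0.23] turn -0.8
```

```bash
python3 -m jog '[[[0.3,-0.6,0.2],0,1],[[0,0,0],0,0.8],[[0,0,0],0,0.8]]' 20; python3 go.py 518.3 6 90 26.3
```

```text
time_s: 2.8
ee_pos: [519.1, 5.0, 92.0]
ee_rot: [179.6, -0.5, 25.4]
force: [-0.7, -0.7, 0.7]
gripper_width: 74.7
t 2.8 p [519.1   5.   92. ] rot [179.6  -0.5  25.4] F [-0.7 -0.7  0.7] T [ 0.07 -0.05  0.05] w 74.7 q6 64.1
cm tool: [-0.04 -0.12  0.2 ] turn -0.9
```

```bash
python3 -m jog '[[[0,0,0.2],0,0.5],[[0,0,0],0,0],[[0,0,0],0,0],[[0,0,0],0,0],[[0,0,0],0,0]]' 20; python3 go.py 518.3 6 160 26.3
```

```text
time_s: 3.42
ee_pos: [519.3, 5.2, 90.0]
ee_rot: [179.6, -0.5, 25.5]
force: [-0.3, -0.9, -0.5]
gripper_width: 26.0
t 3.42 p [519.3   5.2  90. ] rot [179.6  -0.5  25.5] F [-0.3 -0.9 -0.5] T [-0.02 -0.04 -0.01] w 26.0 q6 64.1
cm tool: [-0.05 -0.11 -7.  ] turn -0.8
```

```bash
python3 -m jog '[[[0,0,0],0,0],[[0,0,0],0,0],[[0,0,-0.5],0,0],[[0,0,-1.5],0,0],[[0,0,-2],0,0],[[0,0,-2],0,0],[[0,0,0],0,0]]' 20; python3 go.py 370 -40 60 26.3
```

```text
time_s: 4.3
ee_pos: [519.0, 5.4, 154.6]
ee_rot: [179.5, -0.6, 25.5]
force: [-0.1, 0.3, -1.2]
gripper_width: 19.6
t 4.3 p [519.    5.4 154.6] rot [179.5  -0.6  25.5] F [-0.1  0.3 -1.2] T [0.02 0.   0.01] w 19.6 q6 64.1
cm tool: [-15.4   -2.31   9.46] turn -0.8
```

```bash
python3 -m jog '[[[-2.5,-0.4,0],0,0],[[-4,-0.6,0],0,0],[[-4,-0.6,0],0,0],[[-3,-0.5,0],0,0],[[-1.5,-0.2,0],0,0],[[0,0,0],0,0],[[0,0,0],0,0]]'; python3 go.py 370 -40 38 26.3
python3 - <<'E'
from h import *
f=grab('top'); h=cv2.resize(f['bgr'][150:270,240:460],None,fx=3.6,fy=3.6,interpolation=cv2.INTER_CUBIC); cv2.imwrite('pics/t4.png',h)
E
```

```text
time_s: 5.18
ee_pos: [370.1, -39.2, 151.5]
ee_rot: [179.5, -0.6, 25.5]
force: [-0.9, 0.1, -0.2]
gripper_width: 19.4
t 5.17 p [370.1 -39.2 151.5] rot [179.5  -0.6  25.5] F [-0.9  0.1 -0.2] T [-0.02 -0.    0.03] w 19.4 q6 56.8
cm tool: [-0.05  0.07 11.35] turn -0.8
```

View pics/t4.png

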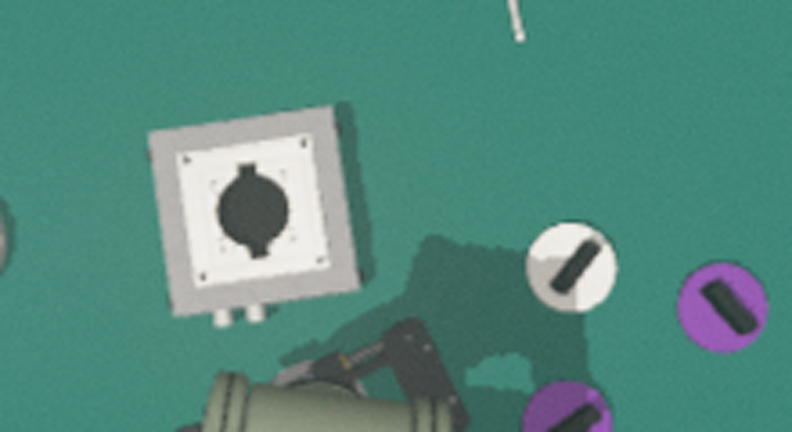

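The cover is in the gripper. The open port is at crop (253,209), with notches up and down in the image, which is along world x at a yaw of about 8°. I lower the cover now.

```bash
python3 -m jog '[[[0,0,3],0,0],[[0,0,4],0,0],[[0,0,2.5],0,0],[[0,0,0.8],0,0],[[0,0,0],0,0],[[0,0,0],0,0]]'; python3 go.py 370 -40 36 26.3
python3 - <<'E'
from h import *
f=grab('top'); g=cv2.resize(f['bgr'],None,fx=4,fy=4,interpolation=cv2.INTER_CUBIC); f['K']=np.diag([4,4,1.])@f['K']; f['K'][:2,2]+=1.5
hsv=cv2.cvtColor(g,cv2.COLOR_BGR2HSV); S,V=hsv[...,1].astype(int),hsv[...,2].astype(int)
rect(f,big((S<40)&(V>205),1080,680,1400,980),60,'plate')
for th in (100,140):
    c=big(V<th,1170,760,1320,900); rect(f,c,60,'hole'); m=cv2.moments(c); print(ray(f,(m['m10']/m['m00'],m['m01']/m['m00']),60))
    w=np.array([ray(f,p,60)[:2] for p in c[:,0]]); d=w-w.mean(0); k=w.mean(0)
    r=np.hypot(*(w-[518,6.5]).T); o=(cv2.fitEllipse(w[r<30].astype(np.float32))); print(o)
    fx=w[r>31]; t=fx[fx[:,0]>518].mean(0)-fx[fx[:,0]<518].mean(0); print('notch',fx[fx[:,0]>518].mean(0),fx[fx[:,0]<518].mean(0),np.degrees(np.arctan2(t[1],t[0])))
# cap
c=big((S<60)&(V>110)|(V<65),1500,800,1690,1000); e=cv2.fitEllipse(cv2.convexHull(c)); print('flange',e,ray(f,e[0],24))
c=big((V<65),1550,830,1640,960); rect(f,c,56,'bar')
E
```

```text
time_s: 5.98
ee_pos: [380.2, -39.2, 47.3]
ee_rot: [179.2, -1.1, 25.6]
force: [-0.7, -0.5, -0.3]
gripper_width: 19.5
t 5.97 p [380.2 -39.2  47.3] rot [179.2  -1.1  25.6] F [-0.7 -0.5 -0.3] T [-0.01 -0.03 -0.02] w 19.5 q6 56.9
cm tool: [-0.95 -0.37  1.13] turn -0.7
plate [518.3   6.9] [(103.0, -82.2), (102.7, -172.3)]
hole [517.8   6.8] [(51.0, -41.6), (56.0, -131.8)]
[517.89935761   6.783965    60.        ]
((518.0292358398438, 6.794078350067139), (49.59563064575195, 53.20326614379883), 96.58320617675781)
notch [550.46866245  11.05121754] [485.07908772   2.52449506] 7.429381151649787
hole [517.8   6.7] [(53.4, -41.0), (58.5, -131.2)]
[517.96340961   6.79194668  60.        ]
((518.04541015625, 6.804018497467041), (52.02927780151367, 54.60799026489258), 96.61408233642578)
notch [551.40153375  11.31814936] [484.63163087   2.3117039 ] 7.682134279709256
flange ((1594.19140625, 897.2423095703125), (102.0025405883789, 102.78935241699219), 97.75314331054688) [ 474.97394123 -234.88190333   24.        ]
bar [ 460.  -220.4] [(4.1, -38.7), (9.2, -128.6)]
```

```bash
python3 -m jog '[[[-0.9,-0.4,0.3],0,0],[[0,0,0.4],0,0],[[0,0,0.2],0,0],[[0,0,0.1],0,0],[[0,0,0],0,0]]'; python3 go.py 370 -40 36 26.3
```

```text
time_s: 6.65
ee_pos: [370.7, -39.7, 37.8]
ee_rot: [179.1, -1.3, 25.6]
force: [-0.3, -0.3, -0.7]
gripper_width: 19.4
t 6.65 p [370.7 -39.7  37.8] rot [179.1  -1.3  25.6] F [-0.3 -0.3 -0.7] T [ 0.01  0.01 -0.04] w 19.4 q6 56.6
cm tool: [-0.08 -0.    0.18] turn -0.7
```

```bash
python3 -m jog '[[[0,0,0.1],0,0],[[0,0,0.1],0,0],[[0,0,0.05],0,0]]'; python3 go.py 370 -40 36 26.3
```

```text
time_s: 7.02
ee_pos: [371.4, -39.8, 36.0]
ee_rot: [179.1, -1.3, 25.6]
force: [-2.1, -0.0, 11.1]
gripper_width: 19.5
t 7.03 p [371.4 -39.8  36. ] rot [179.1  -1.3  25.6] F [-2.1 -0.  11.1] T [0.09 0.55 0.07] w 19.5 q6 56.6
cm tool: [-0.13 -0.04 -0.  ] turn -0.7
```

```bash
python3 -m jog '[[[0,0,0],0,0.5],[[0,0,0],0,0.6],[[0,0,0],0,0.6],[[0,0,-2],0,0.6],[[0,0,-4],0,0.6],[[0,0,-4],0,0.6],[[0,0,-2],0,0.6],[[0,0,0],0,0.6]]'; python3 go.py 475 -233.5 120 141.3
```

```text
time_s: 8.02
ee_pos: [367.8, -39.2, 158.8]
ee_rot: [179.1, -1.2, 25.6]
force: [0.7, -0.7, -0.5]
gripper_width: 54.8
t 8.03 p [367.8 -39.2 158.8] rot [179.1  -1.2  25.6] F [ 0.7 -0.7 -0.5] T [ 0.01 -0.03  0.06] w 54.8 q6 56.6
cm tool: [ 1.26 22.16  3.88] turn -115.7
```

```bash
python3 -m jog '[[[0.2,2.5,0],0,0.6],[[0.2,5,0],0,0.6],[[0.3,5,0],0,0.6],[[0.2,5,0],0,0.6],[[0.2,3,0],0,0.6],[[0,0,0],0,0.6]]'; python3 -m jog '[[[0,0,0],-5,0.6],[[0,0,0],-10.6,0.6],[[0,0,0],-10.6,0.6],[[0,0,0],-10.6,0.6],[[0,0,0],-10.6,0.6],[[0,0,0],-10.6,0.6],[[0,0,0],-10.6,0.6],[[0,0,0],-10.6,0.6],[[0,0,0],-10.6,0.6],[[0,0,0],-10.6,0.6]]'; python3 go.py 475 -233.5 120 141.3
```

```text
time_s: 8.78
ee_pos: [465.5, -223.1, 152.7]
ee_rot: [179.7, -0.8, 25.7]
force: [-1.1, 0.6, 0.2]
gripper_width: 54.5
time_s: 10.02
ee_pos: [452.0, -208.5, 139.9]
ee_rot: [180.0, -1.3, 127.8]
force: [-0.7, -0.0, 0.2]
gripper_width: 55.0
t 10.03 p [ 452.  -208.5  139.9] rot [180.   -1.3 127.8] F [-0.7 -0.   0.2] T [ 0.07 -0.16  0.02] w 55.0 q6 -64.6
cm tool: [-3.38  0.29  1.99] turn -13.5
```

```bash
python3 -m jog '[[[0,0,0],-7,0.6],[[0,0,0],-5,0.6],[[0,0,0],-1,0.6],[[0,0,0],0,0.6]]'; python3 go.py 475 -233.5 90 141.3
```

```text
time_s: 10.52
ee_pos: [447.4, -203.3, 136.2]
ee_rot: [179.7, -1.9, 141.3]
force: [-0.0, 0.4, -1.0]
gripper_width: 54.7
t 10.53 p [ 447.4 -203.3  136.2] rot [179.7  -1.9 141.3] F [-0.   0.4 -1. ] T [ 0.03 -0.14 -0.02] w 54.7 q6 -77.9
cm tool: [-4.04 -0.63  4.62] turn 0.0
```

```bash
python3 -m jog '[[[-1,-0.2,0.5],0,0.6],[[-1.2,-0.2,1],0,0.6],[[-1.2,-0.2,1],0,0.6],[[-0.5,0,1],0,0.6],[[0,0,0.5],0,0.6],[[0,0,0],0,0.6],[[0,0,0],0,0.6]]'; python3 go.py 475 -233.5 90 141.3
python3 - <<'E'
from h import *
f=grab('scene'); h=cv2.resize(f['bgr'][60:200,200:370],None,fx=4,fy=4,interpolation=cv2.INTER_CUBIC); cv2.imwrite('pics/s5.png',h)
E
```

```text
time_s: 11.4
ee_pos: [474.6, -233.3, 90.5]
ee_rot: [179.8, -2.0, 141.2]
force: [-1.0, -0.0, -1.1]
gripper_width: 54.7
t 11.4 p [ 474.6 -233.3   90.5] rot [179.8  -2.  141.2] F [-1.  -0.  -1.1] T [ 0.06 -0.17 -0.03] w 54.7 q6 -79.5
cm tool: [-0.05  0.01  0.05] turn -0.1
```

View pics/s5.png

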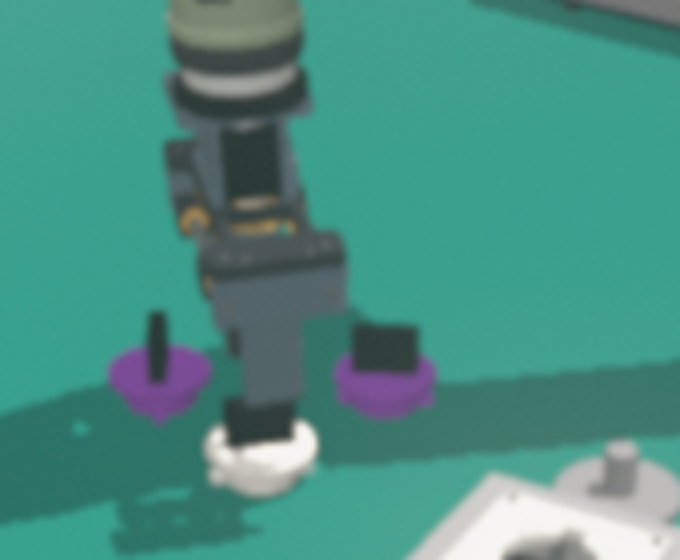

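The jaws straddle the white cap's bar at crop (260,420). The cover lies knob up on the bench at (620,470). I go down to TCP z≈49.

```bash
python3 -m jog '[[[0,0,1],0,0.6],[[0,0,1],0,0.6],[[0,0,1],0,0.6],[[0,0,0.5],0,0.6],[[0,0,0.2],0,0.6],[[0,0,0],0,0.6]]'; python3 go.py 475 -233.5 49 141.3
```

```text
time_s: 12.2
ee_pos: [473.4, -232.0, 51.2]
ee_rot: [179.8, -2.0, 141.2]
force: [-0.1, 0.0, -0.7]
gripper_width: 55.0
t 12.2 p [ 473.4 -232.    51.2] rot [179.8  -2.  141.2] F [-0.1  0.  -0.7] T [ 0.04 -0.15 -0.  ] w 55.0 q6 -79.5
cm tool: [-0.22 -0.02  0.22] turn -0.1
```

```bash
python3 -m jog '[[[-0.2,0,0.2],0,0.4],[[0,0,0],0,0.2],[[0,0,0],0,0],[[0,0,0],0,0],[[0,0,0],0,0],[[0,0,0],0,0]]' 30; python3 go.py 475 -233.5 49 141.3
```

```text
time_s: 12.95
ee_pos: [475.5, -233.6, 49.7]
ee_rot: [179.7, -1.9, 141.2]
force: [0.1, 0.6, -1.3]
gripper_width: 11.7
t 12.95 p [ 475.5 -233.6   49.7] rot [179.7  -1.9 141.2] F [ 0.1  0.6 -1.3] T [-0.02 -0.13  0.04] w 11.7 q6 -79.5
cm tool: [ 0.05 -0.02  0.07] turn -0.1
```

```bash
python3 -m jog '[[[0,0,-0.5],0,0],[[0,0,-2],0,0],[[0,0,-3],0,0],[[0,0,-3],0,0],[[0,0,-2],0,0],[[0,0,-0.5],0,0],[[0,0,0],0,0]]'; python3 go.py 518 6.8 150 187.7
```

```text
time_s: 13.82
ee_pos: [477.0, -235.4, 162.6]
ee_rot: [179.7, -2.1, 141.2]
force: [-0.4, -0.7, -1.3]
gripper_width: 11.8
t 13.82 p [ 477.  -235.4  162.6] rot [179.7  -2.1 141.2] F [-0.4 -0.7 -1.3] T [ 0.03 -0.21 -0.01] w 11.8 q6 -79.4
cm tool: [11.98 21.45  1.26] turn -46.5
```

Turn first, then translate.

```bash
python3 -m jog '[[[0,0,0],-4,0],[[0,0,0],-9,0],[[0,0,0],-10,0],[[0,0,0],-10,0],[[0,0,0],-8,0],[[0,0,0],-4,0],[[0,0,0],0,0],[[0,0,0],0,0]]'; python3 go.py 518 6.8 150 187.7
```

```text
time_s: 14.82
ee_pos: [472.1, -232.6, 153.2]
ee_rot: [177.7, -2.1, -172.4]
force: [0.5, 0.2, -0.3]
gripper_width: 11.7
t 14.82 p [ 472.1 -232.6  153.2] rot [ 177.7   -2.1 -172.4] F [ 0.5  0.2 -0.3] T [ 0.13 -0.18 -0.03] w 11.7 q6 -125.8
cm tool: [-7.73 23.12  0.32] turn -0.1
```

```bash
cat >> go.py <<'E'
from scipy.spatial.transform import Rotation as Ro
Rg=Ro.from_euler('xyz',[179.7,-1.9,141.2],degrees=True); Rn=Ro.from_euler('xyz',r,degrees=True)
zc=(Rn*Rg.inv()).apply([0,0,1]); print('cap tilt deg',np.degrees(np.arcsin(zc[:2])).round(2),'tool z',np.degrees(np.arcsin(Rn.apply([0,0,1])[:2])).round(2))
E
python3 -m jog '[[[-0.5,2,-0.1],0,0],[[-1.4,4,0],0,0],[[-1.6,5,-0.1],0,0],[[-1.6,5,-0.1],0,0],[[-1.3,4,-0.1],0,0],[[-0.5,2,0],0,0],[[0,0,0],0,0],[[0,0,0],0,0]]'; python3 go.py 518 6.8 150 187.7
```

```text
time_s: 15.82
ee_pos: [511.9, 7.4, 163.9]
ee_rot: [177.5, -2.1, -172.6]
force: [-0.4, -0.8, -0.7]
gripper_width: 11.6
t 15.82 p [511.9   7.4 163.9] rot [ 177.5   -2.1 -172.6] F [-0.4 -0.8 -0.7] T [ 0.1  -0.14  0.04] w 11.6 q6 -100.3
cm tool: [-0.6  -0.13  1.39] turn -0.3
cap tilt deg [ 0.5  -2.14] tool z [-2.43  2.19]
```

```bash
python3 -m jog '[[[-0.3,0.1,1],0,0],[[-0.4,0.1,1.5],0,0],[[-0.1,0.1,1.2],0,0],[[0,0,0.6],0,0],[[0,0,0.2],0,0],[[0,0,0],0,0]]'; python3 go.py 518.3 6.2 118 187.7
```

```text
time_s: 16.58
ee_pos: [516.9, 11.2, 114.4]
ee_rot: [177.5, -2.3, -172.8]
force: [-0.7, -0.7, -2.0]
gripper_width: 11.9
t 16.57 p [516.9  11.2 114.4] rot [ 177.5   -2.3 -172.8] F [-0.7 -0.7 -2. ] T [ 0.13 -0.16 -0.  ] w 11.9 q6 -99.9
cm tool: [-0.07 -0.52 -0.36] turn -0.5
cap tilt deg [ 0.67 -2.12] tool z [-2.59  2.18]
```

```bash
python3 -m jog '[[[-0.1,-0.4,0],-0.3,0],[[0,-0.1,0],0,0],[[0,0,0],0,0],[[0,0,0],0,0]]'; python3 go.py 518.3 6.2 108 187.7
python3 - <<'E'
from h import *
f=grab('scene'); g=f['bgr'][110:250,260:420]; cv2.imwrite('pics/s6.png',cv2.resize(g,(640,560),interpolation=cv2.INTER_CUBIC))
E
```

```text
time_s: 17.08
ee_pos: [519.4, 5.9, 115.2]
ee_rot: [177.5, -2.1, -172.5]
force: [0.1, 0.9, -1.0]
gripper_width: 11.6
t 17.07 p [519.4   5.9 115.2] rot [ 177.5   -2.1 -172.5] F [ 0.1  0.9 -1. ] T [ 0.07 -0.2   0.03] w 11.6 q6 -100.8
cm tool: [0.11 0.04 0.72] turn -0.2
cap tilt deg [ 0.52 -2.12] tool z [-2.44  2.17]
```

View pics/s6.png

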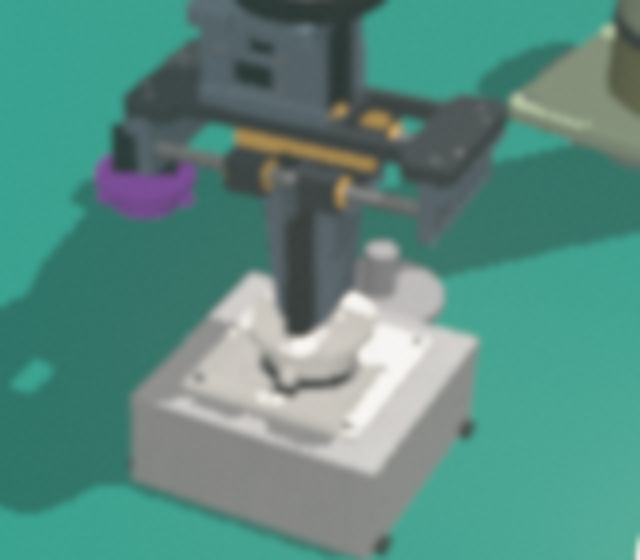

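The lug at crop (290,375) hangs over the dark notch. I lower gently and watch the force.

```bash
python3 -m jog '[[[0.05,0,0.4],0,0],[[0,0,0.4],0,0],[[0,0,0.4],0,0],[[0,0,0],0,0]]'; python3 go.py 518.3 6.2 91.7 187.7
```

```text
time_s: 17.62
ee_pos: [518.0, 5.9, 102.3]
ee_rot: [177.6, -2.2, -172.4]
force: [-0.5, -0.3, -1.6]
gripper_width: 12.2
t 17.62 p [518.    5.9 102.3] rot [ 177.6   -2.2 -172.4] F [-0.5 -0.3 -1.6] T [-0.06 -0.1   0.06] w 12.2 q6 -100.8
cm tool: [-0.03  0.02  1.06] turn -0.1
cap tilt deg [ 0.56 -2.06] tool z [-2.48  2.11]
```

```bash
python3 -m jog '[[[-0.03,0,0.4],0,0],[[0,0,0.3],0,0],[[0,0,0.1],0,0],[[0,0,0],0,0]]'; python3 go.py 518.3 6.2 91.7 187.7
```

```text
time_s: 18.12
ee_pos: [518.0, 6.2, 93.6]
ee_rot: [177.6, -2.2, -172.4]
force: [0.7, -0.8, -0.8]
gripper_width: 11.6
t 18.12 p [518.    6.2  93.6] rot [ 177.6   -2.2 -172.4] F [ 0.7 -0.8 -0.8] T [-0.11 -0.15  0.04] w 11.6 q6 -100.9
cm tool: [-0.03 -0.    0.19] turn -0.1
cap tilt deg [ 0.56 -2.06] tool z [-2.48  2.1 ]
```

```bash
python3 -m jog '[[[0,0,0.06],0,0],[[0,0,0.03],0,0],[[0,0,0],0,0]]'; python3 go.py 518.3 6.2 91.7 142.7;  python3 -m jog '[[[0,0,0],3,0],[[0,0,0],4,0],[[0,0,0],4,0],[[0,0,0],0,0]]'; python3 go.py 518.3 6.2 91.7 142.7
```

```text
time_s: 18.5
ee_pos: [518.0, 6.2, 92.9]
ee_rot: [177.6, -2.2, -172.4]
force: [-0.3, -0.4, -0.1]
gripper_width: 11.4
t 18.5 p [518.    6.2  92.9] rot [ 177.6   -2.2 -172.4] F [-0.3 -0.4 -0.1] T [-0.12 -0.11 -0.02] w 11.4 q6 -100.9
cm tool: [-0.03 -0.01  0.12] turn 44.9
cap tilt deg [ 0.55 -2.05] tool z [-2.47  2.1 ]
time_s: 19.0
ee_pos: [518.2, 7.1, 92.9]
ee_rot: [178.0, -2.6, 176.2]
force: [-0.8, -0.4, -0.3]
gripper_width: 11.8
t 19.0 p [518.2   7.1  92.9] rot [178.   -2.6 176.2] F [-0.8 -0.4 -0.3] T [-0.05 -0.16  0.03] w 11.8 q6 -89.6
cm tool: [-0.02 -0.09  0.12] turn 33.5
cap tilt deg [ 0.56 -1.78] tool z [-2.44  2.21]
```

Turning freely. I continue in modest steps.

```bash
python3 -m jog '[[[0,-0.05,0],3,0],[[0,0,0],5,0],[[0,0,0],4,0],[[0,0,0],0,0]]'; python3 go.py 518.3 6.2 91.7 142.7;  python3 -m jog '[[[0,0,0],3,0],[[0,0,0],4,0],[[0,0,0],4,0],[[0,0,0],0,0]]'; python3 go.py 518.3 6.5 91.7 142.7
```

```text
time_s: 19.5
ee_pos: [518.4, 7.2, 92.8]
ee_rot: [178.5, -2.9, 164.1]
force: [-0.6, 0.1, -0.7]
gripper_width: 11.9
t 19.5 p [518.4   7.2  92.8] rot [178.5  -2.9 164.1] F [-0.6  0.1 -0.7] T [ 0.09 -0.13 -0.08] w 11.9 q6 -77.6
cm tool: [-0.02 -0.1   0.11] turn 21.4
cap tilt deg [ 0.66 -1.47] tool z [-2.41  2.28]
time_s: 20.0
ee_pos: [518.5, 7.6, 92.7]
ee_rot: [179.0, -3.2, 153.2]
force: [0.4, -0.1, -1.7]
gripper_width: 11.8
t 20.0 p [518.5   7.6  92.7] rot [179.   -3.2 153.2] F [ 0.4 -0.1 -1.7] T [ 0.02 -0.13  0.05] w 11.8 q6 -66.7
cm tool: [-0.03 -0.11  0.1 ] turn 10.5
cap tilt deg [ 0.83 -1.19] tool z [-2.39  2.31]
```

```bash
python3 -m jog '[[[0,-0.05,0],4,0],[[0,0,0],4,0],[[0,0,0],2,0],[[0,0,0],0,0],[[0,0,0],0,0]]'; python3 go.py 518.3 6.5 91.7 142.7
```

```text
time_s: 20.62
ee_pos: [518.4, 7.3, 92.7]
ee_rot: [179.5, -3.3, 143.5]
force: [0.3, -0.3, -1.7]
gripper_width: 11.4
t 20.62 p [518.4   7.3  92.7] rot [179.5  -3.3 143.5] F [ 0.3 -0.3 -1.7] T [ 0.04 -0.19 -0.02] w 11.4 q6 -57.0
cm tool: [-0.04 -0.07  0.1 ] turn 0.8
cap tilt deg [ 1.03 -0.96] tool z [-2.38  2.33]
```

```bash
python3 -m jog '[[[0,0,0],0.7,0],[[0,0,0],0,0.18],[[0,0,0],0,0.18],[[0,0,0],0,0.18],[[0,0,0],0,0],[[0,0,0],0,0],[[0,0,0],0,0]]' 20; python3 go.py 518.3 6.5 91.7 142.7;  python3 -m jog '[[[0,0,0.05],0,0],[[0,0,0.05],0,0],[[0,0,0],0,0]]'; python3 go.py 518.3 6.5 91.7 142.7
python3 - <<'E'
from h import *
f=grab('scene'); g=f['bgr'][130:250,270:400]; cv2.imwrite('pics/s7.png',cv2.resize(g,(650,600),interpolation=cv2.INTER_CUBIC))
E
```

```text
time_s: 21.5
ee_pos: [518.8, 7.2, 93.3]
ee_rot: [179.6, -3.2, 142.8]
force: [-0.6, -0.3, 0.8]
gripper_width: 11.8
t 21.5 p [518.8   7.2  93.3] rot [179.6  -3.2 142.8] F [-0.6 -0.3  0.8] T [-0.01 -0.12 -0.05] w 11.8 q6 -56.3
cm tool: [-0.01 -0.09  0.16] turn 0.1
cap tilt deg [ 0.98 -0.93] tool z [-2.31  2.32]
time_s: 21.88
ee_pos: [518.8, 7.3, 93.4]
ee_rot: [179.5, -3.2, 142.8]
force: [-0.7, 0.2, 0.3]
gripper_width: 11.8
t 21.88 p [518.8   7.3  93.4] rot [179.5  -3.2 142.8] F [-0.7  0.2  0.3] T [-0.06 -0.02 -0.01] w 11.8 q6 -56.3
cm tool: [-0.01 -0.09  0.17] turn 0.1
cap tilt deg [ 0.96 -0.93] tool z [-2.29  2.31]
```

View pics/s7.png

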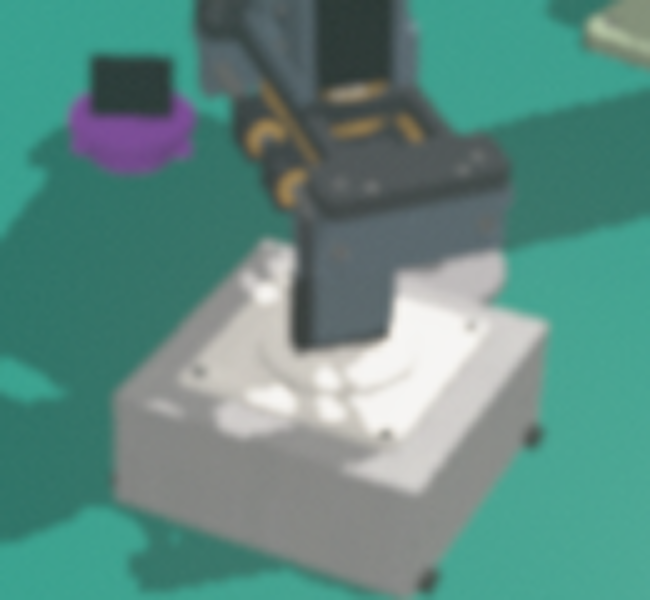

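```bash
python3 -m jog '[[[0,0,0.1],0,0]]'; python3 go.py 518.3 6.5 91.7 142.7;  python3 -m jog '[[[0,0,0.15],0,0]]'; python3 go.py 518.3 6.5 91.7 142.7
```

```text
time_s: 22.05
ee_pos: [518.9, 7.3, 93.2]
ee_rot: [179.5, -3.2, 142.8]
force: [-3.6, 0.3, 13.5]
gripper_width: 11.7
t 22.05 p [518.9   7.3  93.2] rot [179.5  -3.2 142.8] F [-3.6  0.3 13.5] T [-0.11  0.62  0.02] w 11.7 q6 -56.3
cm tool: [-0.   -0.1   0.15] turn 0.1
cap tilt deg [ 0.94 -0.93] tool z [-2.27  2.31]
time_s: 22.18
ee_pos: [518.9, 7.3, 93.1]
ee_rot: [179.5, -3.2, 142.8]
force: [-4.8, 0.3, 16.5]
gripper_width: 12.2
t 22.18 p [518.9   7.3  93.1] rot [179.5  -3.2 142.8] F [-4.8  0.3 16.5] T [-0.13  0.87 -0.04] w 12.2 q6 -56.3
cm tool: [-0.01 -0.1   0.14] turn 0.1
cap tilt deg [ 0.93 -0.92] tool z [-2.26  2.31]
```

```bash
python3 -m jog '[[[0,0,0],0,0],[[0,0,0.03],0,0],[[0,0,0.03],0,0]]'; python3 go.py 518.3 6.5 91.7 142.7
python3 - <<'E'
from h import *
a=grab('scene')['bgr']; b0=cv2.imread('pics/top0.png'); b=grab('top')['bgr']
for n,(x0,y0,x1,y1) in dict(reel=(195,190,250,245),meter=(230,105,300,150),driver=(360,90,395,170)).items():
    print(n,cv2.absdiff(b,b0)[y0:y1,x0:x1].mean().round(2))
cv2.imwrite('pics/f8.png',np.vstack([a[60:350,100:500],b[90:290,190:590][:,:400]]))
E
```

```text
time_s: 22.55
ee_pos: [518.9, 7.3, 93.2]
ee_rot: [179.5, -3.2, 142.8]
force: [-2.3, -0.3, 7.3]
gripper_width: 12.1
t 22.55 p [518.9   7.3  93.2] rot [179.5  -3.2 142.8] F [-2.3 -0.3  7.3] T [-0.07  0.35 -0.02] w 12.1 q6 -56.3
cm tool: [-0.   -0.1   0.15] turn 0.1
cap tilt deg [ 0.89 -0.92] tool z [-2.22  2.31]
reel 1.32
meter 1.88
driver 2.75
```

View pics/f8.png

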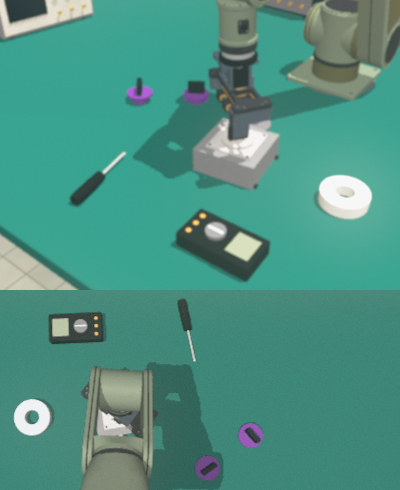

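The reel, meter and screwdriver are in place and the cap is held down in the port. I hand in now.

```bash
python3 -c "
from workcell import job_done; print(job_done())"; python3 go.py 518.3 6.5 91.7 142.7
```

```text
the job is handed in; nothing more can be done
None
the job is handed in; nothing more can be done
```

The job is handed in at about 22.6 s: the cover is on the bench, and the cap is in the port, turned clockwise about 45° and still gripped.

**Sequence:** I lifted the cover off and put it knob up on the bench near (371, -40). I gripped the white cap, not the purple lookalikes, and put it in with its lugs through the notches without any contact force. I then turned it from yaw 187.6 to 142.8, about 44.8°, well short of the 62° where the balls begin. I loosened the grip for a moment so the cap could settle under its own weight, then gripped it again.

**Last checks:**
- **Cap down:** pushing harder moved the arm only about 0.2 mm and the force rose to 16 N. I took that as the flange resting on the plate, and left a push of about 7 N.
- **Bystanders:** the reel, meter and screwdriver are unchanged in the top picture.

**Less certain:**
- **Turn angle:** it comes from the tool's yaw, because the gripper hid the bar from the cameras.
- **Tilt:** the tool had drifted to about 3° of tilt by the end, so the level of the cap rests on the regrip and the contact force.
- **Height:** the final TCP height was 93.2 mm against the 91.7 mm I expected. I put this down to the cap sliding down in the jaws during the regrip.
- **Cover:** it was behind the arm in the last pictures. An earlier picture showed it lying flat, knob up.

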